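# Set a roller on the ramp behind a chock

### The arm

A 6-joint arm with a two-finger parallel gripper is mounted at the origin on the work surface. World frame = base frame: x ahead of the robot, y to its left, z up, the work surface at z = 0. Lengths are in mm, angles in rad, forces in N, time in s.
With the tool pointing down it reaches from about 375 to 900 mm from the base axis. Payload 3.1 kg.
Tool frame: the origin (TCP) lies at the very end of the fingers, on their centre line; the grasp point (between the pads) lies 19 mm behind it; z points along the fingers, y is the line along which they close (so a half turn about z gives the same grasp; the last joint's range is limited). The gripper opens to 87 mm and grips with 3 to 60 N. Pads are 19 mm wide; open, the fingers measure 117 mm over their backs; the gripper's body (75 mm by 190 mm) begins 51 mm behind the grasp point.
Start: joints at [1.139, 0.527, 1.433, -0, 1.181, -0.178], TCP at [156.887, 604.965, 222.548] pointing down, gripper open.
Joint ranges: [-3.08, 3.08], [-0.75, 2.2], [0.22, 2.44], [-1.43, 4.57], [0, 2.65], [-2.85, 2.85]. Speed limits (rad/s): [2.79, 2.79, 3.14, 3.14, 3.14, 3.14].

### API

Orientations are given as a unit quaternion [w, x, y, z].
In Python, from rig import status, viewer, arm, finder gives the robot as it stands.
- The arm moves only by the shell command python3 -m crank 'ROWS' [FORCE]. ROWS is text: rows parted by semicolons, each of 7 numbers parted by spaces: the turn, a rotation vector about the tool's x, y, z in degrees, then the shift along the tool's x, y, z in mm, then the closure in counts, from 0 (fully open) to 255 (shut). A call has 1 to 8 rows; each row shifts and turns the commanded pose from where the row before left it, along the tool's axes as they then stand; what a row does not reach is not made up. A row lasts 1/12 s, in which the tool goes at most 41.7 mm and 7.16 degrees, less where a joint would pass 70% of its speed; a pose out of reach is approached as far as the arm can. A call with a gripper value outside its range is refused whole. The fingers move at their own pace and stop on an object; FORCE is the grip in N (left out, the last holds). Time passes only in rows, so rows that do not move let the fingers close. It gives the time, the measured TCP pose, the force, the opening and the grip force at its end, in the units of the state.
- status.get_state(): the state, without advancing time (a new reading comes with each control period).
- viewer.snapshot(name): name is "scene" or "top" or "wrist"; returns a dict with "color" (480x640x3 uint8, blue, green, red), "vertical_fov" (degrees; the focal length in pixels is half the picture's height over the tangent of half this angle, whatever the lens; pixels are square), "cx", "cy" (the principal point, pixels), "R" (3x3) and "t" (3): a world point X has camera coordinates R X + t. Camera axes: x right, y down, z forward; pixel columns grow to the right and rows downward; lengths in mm; the calibration is good to about 2 mm. A picture is of the moment at which its call begins. There is no depth.
- arm.sign_off(): hands the job in; it is judged then, once.
Trained networks look in the newest picture that a camera, given by its name, has taken for a name from the list of things; names that differ only in an ending like _2 or _b are one class to them, and where a whole thing is asked for, a point or a joint stands for the part that bears it (a point fixed in the world has none). Each returns a list of dicts, best first, with "conf" (0 to 1); they miss things now and then, are a little off and sometimes report something else, mostly with a low value. They report only what shows in the picture. A call takes as long as a camera call. They do not tell look-alikes from the thing itself.
- finder.look_for(camera, target): "location" ([x, y, z] in mm, in world coordinates, good to about 4 mm: the middle of the surface that is visible of it).
- finder.landmark_of(camera, target): "location" ([x, y, z] in mm, in world coordinates, good to about 4 mm: a listed point, or the origin of a listed thing).
The state is a dict: "clock": time; "joint_pos": joint angles; "qd": joint speeds; "joint_torque": joint torques, N m; "position": TCP position; "tcp_rot": TCP orientation; "ft_force": force on the tool from outside, world axes, zero at the start; "wrist_torque": the same for the moment, N m; "grip_width": opening from 0.0 (shut) to 1.0 (fully open); "grasp_force": force on a finger pad.
Only numpy, scipy, OpenCV 4.12 (cv2) and the standard library are available. Lean on these libraries where they do the work, as an engineer would, in place of code of your own. Each camera call takes 0.05 s, during which the arm holds its last target. There are 200 camera calls.

### The job

Get the ramp experiment ready to start. First stand the metal wedge chock midway across the ramp just below the black start line, its upright face square along the line and facing uphill, and let go; then lift the wooden roller out of its holder by the barrel, park it on the small open rest to change your grip, take it by its two flat ends, and lay it straight across the ramp just above the chock, middle to middle. Keep hold of the roller until it rests against the chock's upright face, so that it never rolls freely on the ramp; leave both there at rest and do not disturb the jug, the beaker and the small bottle.

Things in the scene. Friction and masses are not known exactly. Their poses are not given: they have to be found in the camera images.
- chock_center (a point): Centre of the chock, half-way up: loose aluminium wedge, 0.3 kg, 64 mm wide (y; ends flat, parallel), 42 mm high, foot 60 mm long (x). Its flat upright face is 23 mm from here along +x; the back slopes from the foot's edge (x = -37 mm) up to the flat top (x = -7 to +23 mm). z is up from its underside. It starts flat on the bench, +x within 0.6 rad of world +y.
- chock_face (a point): Foot of the chock's upright face: middle of that face's bottom edge, at the underside. Axes as chock_center; +x points out of the upright face.
- start_line (a point): Middle of the black start line, 5 mm wide, across the ramp, on its surface. x straight uphill in the surface, y along the line, z square out of the surface. The ramp is a fixed white board, 300 mm long (x, +-150), 160 mm wide (y, +-80), sloping 9 degrees; the line is half-way along, 35 mm above the bench. The chock stands on it by friction (a hard shove slides it); the roller rolls down it.
- roller_center (a point): Centre of the roller: loose plain wooden cylinder, 56 mm diameter, 64 mm long, about 0.13 kg, flat ends with a flush steel axle end in each. x is its axis; y and z turn as it rolls. It starts lying in the holder. Against the chock on the ramp its centre is 28 mm out from the upright face and 28 mm from the ramp's surface, square to each.
- holder_seat (a point): Where the roller's centre lies in the holder, 43 mm above the bench; x along the roller. Fixed plywood stand: base 100 x 72 x 10 mm; a cheek board 8 mm thick, 46 mm wide, 74 mm high stands 3 mm from each flat end of the roller, so it can only be gripped across the barrel, whose sides are open above 18 mm. Two ridges under it stop it rolling.
- rest_seat (a point): Where the roller's centre lies when parked on the rest, 43 mm above the bench; x along the roller. Fixed plywood stand: base 44 mm (x) by 72 mm (y), 10 mm thick, with two ridges along x, 24 mm apart inside, tops 18 mm above the bench, on which the roller lies without rolling. The roller's ends overhang it by 10 mm each and are free, as is its barrel above 18 mm.
- jug: Bystander: white plastic jug, 90 mm diameter, 190 mm high; origin at the centre of its underside.
- beaker: Bystander: glass beaker, 70 mm diameter, 90 mm high; origin at the centre of its underside.
- dropper: Bystander: small blue bottle with a white cap, 40 mm diameter, 100 mm high; origin at the centre of its underside.
There are look-alikes about, which are no part of the job. Several things look just like the part that bears chock_center: the one meant starts farthest from the robot's base.

How it is judged:
By the outcome, as a careful person would: the job done as asked, in the order asked, and still so for the second after the job is handed in, with the robot touching nothing.
It also fails if it takes over 72 s, if anything falls off the work surface, if the arm or the gripper's body presses on something with over 40 N, if the wrist force passes 120 N, or if a joint passes its speed limit or range.

## Working session

There is one attempt and no reset: what is moved stays moved. The work goes in short steps, Python scripts to look and compute and a shell command to move; the robot and the scene stay as the last step left them, time stands still between calls to the robot, and variables do not carry over. Pictures are saved under pics/ and viewed, at most 14 in all, crops included, and the job is handed in when it is done.

```bash
ls; mkdir -p pics; cat > h.py <<'E'
import numpy as np, cv2
from scipy.spatial.transform import Rotation as Ro
from rig import status, viewer, arm, finder
def K(s):
    f=240/np.tan(np.radians(s["vertical_fov"])/2); return np.array([[f,0,s["cx"]],[0,f,s["cy"]],[0,0,1]])
def px(s,X):
    c=(np.array(s["R"])@np.atleast_2d(X).T+np.array(s["t"]).reshape(3,1)); p=K(s)@c; return (p[:2]/p[2]).T
def ray(s,uv,z):
    R=np.array(s["R"]);t=np.array(s["t"]).ravel(); o=-R.T@t; d=R.T@np.linalg.inv(K(s))@np.array([uv[0],uv[1],1.]); return o+d*(z-o[2])/d[2]
E
python3 - <<'E'
from h import *
for c in ["scene","top"]:
    s=viewer.snapshot(c); cv2.imwrite(f"pics/{c}1.png",s["color"])
    print(c,s["vertical_fov"],s["cx"],s["cy"],(-np.array(s["R"]).T@np.array(s["t"]).ravel()).round())
    for n in ["chock_center","chock_face","start_line","roller_center","holder_seat","rest_seat","jug","beaker","dropper"]:
        for d in finder.landmark_of(c,n)[:5]:
            if d["conf"]>.2: print(c,n,round(d["conf"],2),np.round(d["location"]),px(s,d["location"]).round()[0])
st=status.get_state(); print(st["position"],st["tcp_rot"],st["clock"])
E
```

```text
pics
scene 47.94329002927239 320.0460943190092 247.16408552530572 [1213.  871.  765.]
scene chock_center 0.97 [ 525. -270.   21.] [269. 227.]
scene chock_center 0.78 [ 253. -385.   22.] [320. 187.]
scene chock_center 0.77 [ 371. -190.   22.] [330. 221.]
scene chock_center 0.64 [ 359. -314.   19.] [307. 205.]
scene chock_center 0.31 [482. 261.  35.] [420. 308.]
scene chock_face 0.95 [ 260. -411.    2.] [314. 190.]
scene chock_face 0.92 [ 363. -339.   -2.] [301. 209.]
scene chock_face 0.84 [ 508. -282.    1.] [272. 230.]
scene chock_face 0.73 [ 350. -176.    0.] [338. 227.]
scene start_line 0.75 [478. 257.  32.] [419. 308.]
scene roller_center 0.67 [439. -58.  42.] [341. 241.]
scene holder_seat 0.92 [441. -54.  45.] [341. 241.]
scene rest_seat 0.71 [630. -32.  42.] [286. 271.]
scene jug 0.77 [757. 264.  -1.] [320. 379.]
scene beaker 0.66 [ 734. -314.   -0.] [195. 252.]
scene dropper 0.88 [813. 122.  -2.] [257. 353.]
top 51.33397328131709 318.87720765055695 240.26694471608687 [ 297.  -60. 1041.]
top chock_center 0.88 [ 359. -315.   20.] [444. 333.]
top chock_center 0.78 [ 524. -271.   2
[... 169 characters left out ...]
 337.]
top chock_face 0.72 [ 502. -282.   -1.] [424. 265.]
top chock_face 0.7 [ 263. -409.    6.] [491. 384.]
top start_line 0.56 [482. 259.  34.] [164. 263.]
top start_line 0.49 [441. -56.  42.] [317. 287.]
top roller_center 0.74 [440. -52.  46.] [315. 287.]
top roller_center 0.23 [ 739. -317.   -1.] [437. 161.]
top holder_seat 0.71 [442. -59.  40.] [318. 287.]
top rest_seat 0.62 [631. -35.  37.] [310. 198.]
top jug 0.89 [759. 269.   0.] [176. 145.]
top jug 0.33 [ 741. -318.   -2.] [438. 161.]
top beaker 0.84 [ 735. -320.   -3.] [439. 163.]
top dropper 0.95 [813. 121.  -2.] [244. 125.]
[156.89064826 604.96093598 222.57994078] [7.41057252e-06 1.26565006e-01 9.91958315e-01 9.81502626e-06] 1.0
```

View pics/top1.png

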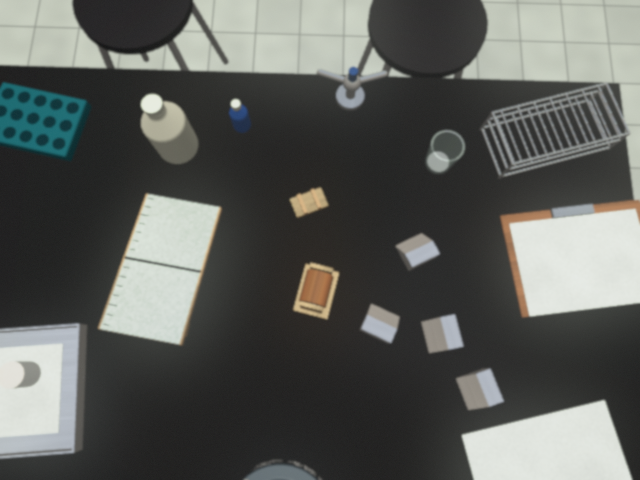

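View pics/scene1.png

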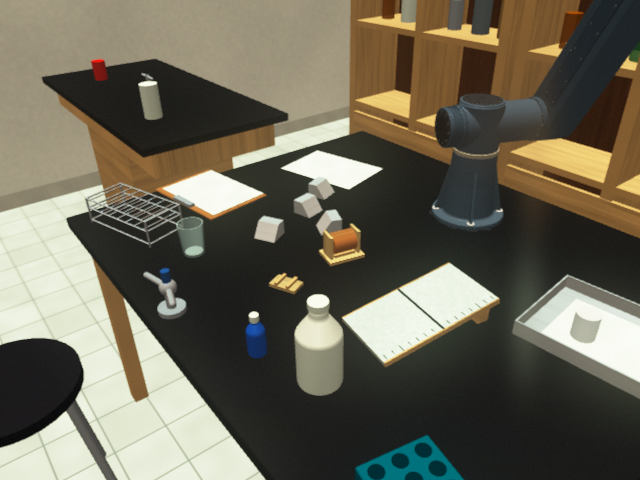

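```bash
python3 - <<'E'
from h import *
a=cv2.imread("pics/top1.png")[225:280,380:460]; b=cv2.imread("pics/scene1.png")[205:260,235:315]
c=np.hstack([cv2.resize(a,None,fx=5,fy=5,interpolation=2),cv2.resize(b,None,fx=5,fy=5,interpolation=2)])
cv2.imwrite("pics/crop1.png",c)
E
```

```text
(no output)
```

View pics/crop1.png

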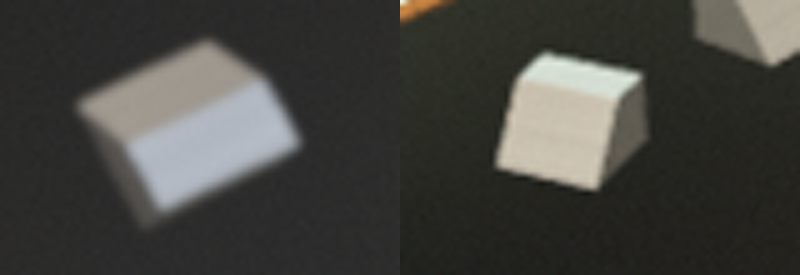

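The top view shows four identical wedges, at px (418,251), (380,323), (442,333) and (480,389). The farthest from the base is the one at (418,251), about (525,-270). In the crop its slope is brown and its flat top is bright. The upright face looks toward -x, which doesn't match the "+x near world +y" note. I'll check the other wedges and the unseen area by the wrist before choosing.

```bash
python3 - <<'E'
from h import *
a=cv2.imread("pics/top1.png")[295:415,355:515]
s=viewer.snapshot("wrist"); cv2.imwrite("pics/w1.png",s["color"])
print([ (round(d["conf"],2),np.round(d["location"])) for d in finder.landmark_of("wrist","chock_center")])
c=np.vstack([cv2.resize(a,(400,300),interpolation=2),cv2.resize(s["color"],(400,300))])
cv2.imwrite("pics/crop2.png",c)
# wireframe fit of the far chock, top view corners
s=viewer.snapshot("top"); s2=viewer.snapshot("scene")
from scipy.optimize import least_squares
P=lambda x,y,z:np.array([x,y,z])
M=np.array([P(-37,-32,-21),P(-37,32,-21),P(-7,32,21),P(23,32,21),P(23,-32,21),P(-7,-32,21),P(23,-32,-21)])
ut=np.array([[75,105],[210,38],[265,80],[300,148],[160,213],[128,143],[145,228]])/5+[380,225]
us=(np.array([[597,190],[497,167],[520,80],[545,53],[640,75],[615,100],[648,140]])-[400,0])/5+[235,205]
for name,sg in (("A",1),):
  for a0 in np.radians([-155,-120,25,90,180]):
    def f(p):
        W=M@Ro.from_euler('z',p[2]).as_matrix().T+[p[0],p[1],21]
        return np.r_[(px(s,W)-ut).ravel(),(px(s2,W)-us).ravel()]
    r=least_squares(f,[525,-270,a0]); print(a0.round(2),r.x.round(2),r.cost.round(1))
E
```

```text
[]
-2.71 [ 523.41 -266.73   -2.67] 3.0
-2.09 [ 523.41 -266.73   -2.67] 3.0
0.44 [ 523.41 -266.73   -2.67] 3.0
1.57 [ 523.41 -266.73    3.61] 3.0
3.14 [ 523.41 -266.73    3.61] 3.0
```

View pics/crop2.png

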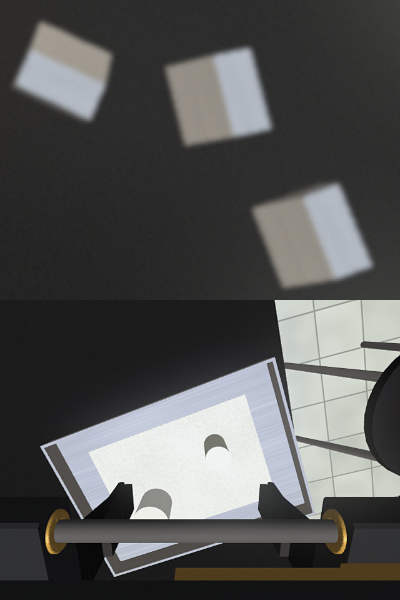

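All the bright faces are flat tops, so none of the four wedges points toward +y. The wrist view shows only the tray with white cylinders. The two-view fit of the farthest wedge is very good (523,-267, yaw -2.67 rad), so I take that one as named: farthest from the base.

```bash
cat >> h.py <<'E'
def Rt(yang,tilt=None):
    """tool down, tool y at world angle yang; or given z direction"""
    z=np.array([0,0,-1.]) if tilt is None else np.array(tilt); y=np.array([np.cos(yang),np.sin(yang),0]); y-=z*(y@z); y/=np.linalg.norm(y)
    return np.c_[np.cross(y,z),y,z]
def delta(p,R):
    s=status.get_state(); q=s["tcp_rot"]; R0=Ro.from_quat([q[1],q[2],q[3],q[0]]).as_matrix(); d=np.array(p)-s["position"]
    print("t",round(s["clock"],2),"rotvec tool deg",np.degrees(Ro.from_matrix(R0.T@R).as_rotvec()).round(2),"shift now-axes",(R0.T@d).round(1),"target-axes",(R.T@d).round(1),"F",np.round(s["ft_force"],1),"grip",round(s["grip_width"],3),round(s["grasp_force"],1))
E
python3 - <<'E'
from h import *
from scipy.optimize import least_squares
s=viewer.snapshot("top"); s2=viewer.snapshot("scene")
M=np.array([[-150,80,0],[-150,-80,0],[150,-80,0],[150,80,0]])
base_t=np.array([[147,193],[221,207],[182,345],[98,329]]); base_s=np.array([[387,360],[343,318],[449,264],[499,298]])
for sl in (1,-1):
    best=None
    for k in range(4):
      for flip in (1,-1):
        Mk=np.roll(M[::flip],k,0)
        # scene order corresponding to top order: top (147,193)=far-x left(+y); 
        def f(p):
            R=Ro.from_euler('z',p[2]).as_matrix()@Ro.from_euler('y',-np.radians(9)*sl).as_matrix()
            W=Mk@R.T+[p[0],p[1],35]
            return np.r_[(px(s,W)-base_t).ravel(),(px(s2,W)-base_s).ravel()]
        for a in (0,1.5,3,-1.5):
            r=least_squares(f,[482,259,a])
            if best is None or r.cost<best[0]: best=(r.cost,r.x,k,flip,r.fun.round(1))
    print(sl,best)
w=viewer.snapshot("wrist"); st=status.get_state()
print("wristcam-TCP",(-np.array(w["R"]).T@np.array(w["t"]).ravel())-st["position"], np.array(w["R"]).round(2))
delta([523,-267,222],Rt(-1.10))
E
python3 -m crank '0 0 7 0 0 0 0;0 0 7 0 0 0 0;0 0 7 0 0 0 0;0 0 7 0 0 0 0;0 0 7 0 0 0 0;0 0 7 0 0 0 0;0 0 7 0 0 0 0;0 0 7 0 0 0 0'
python3 -m crank '0 0 7 0 0 0 0;0 0 7 0 0 0 0;0 0 7 0 0 0 0;0 0 7 0 0 0 0;0 0 7 0 0 0 0;0 0 7 0 0 0 0;0 0 7 0 0 0 0;0 0 7 0 0 0 0'
python3 -m crank '0 0 7 0 0 0 0;0 0 7 0 0 0 0;0 0 7 0 0 0 0;0 0 5.5 0 0 0 0'
python3 - <<'E'
from h import *
delta([523,-267,222],Rt(-1.10))
E
```

```text
1 (np.float64(12.239178979122634), array([478.41614087, 260.06173542,   2.99114155]), 2, -1, array([ 0.2,  1.2, -1.6, -0. , -1.9, -0.4,  1.6,  0.4, -2.2,  1.8, -0.2,
       -0.5,  0.5, -2. ,  0.1, -1.1]))
-1 (np.float64(12.239178979122762), array([ 4.78416141e+02,  2.60061736e+02, -1.50451104e-01]), 0, -1, array([ 0.2,  1.2, -1.6, -0. , -1.9, -0.4,  1.6,  0.4, -2.2,  1.8, -0.2,
       -0.5,  0.5, -2. ,  0.1, -1.1]))
wristcam-TCP [-79.99587774  19.17840917 162.70562274] [[ 0.25  0.97 -0.  ]
 [ 0.92 -0.24  0.3 ]
 [ 0.29 -0.08 -0.95]]
t 1.35 rotvec tool deg [  0.    -0.   138.48] shift now-axes [-5.733e+02 -7.521e+02  6.000e-01] target-axes [-6.920e+01  9.432e+02  6.000e-01] F [-0.3 -0.5 -0.5] grip 0.999 0.0
clock: 2.02
position: [156.9, 605.0, 222.5]
tcp_rot: [-0.0, 0.58, 0.815, -0.0]
ft_force: [1.1, -1.0, 0.2]
grip_width: 0.999
grasp_force: 0.0
clock: 2.68
position: [156.9, 605.0, 222.5]
tcp_rot: [0.0, 0.894, 0.447, -0.0]
ft_force: [0.7, 0.0, -0.4]
grip_width: 0.997
grasp_force: 0.0
clock: 3.02
position: [156.9, 605.0, 222.5]
tcp_rot: [0.0, 0.973, 0.23, -0.0]
ft_force: [0.4, -0.0, 1.2]
grip_width: 1.0
grasp_force: 0.0
t 3.02 rotvec tool deg [ 0.    0.   -0.34] shift now-axes [-6.360e+01  9.436e+02  6.000e-01] target-axes [-6.920e+01  9.432e+02  5.000e-01] F [ 0.4 -0.   1.2] grip 1.0 0.0
```

```bash

python3 -m crank '0 0 0 7 39 0 0;0 0 0 7 39 0 0;0 0 0 7 39 0 0;0 0 0 7 39 0 0;0 0 0 7 39 0 0;0 0 0 7 39 0 0;0 0 0 7 39 0 0;0 0 0 7 39 0 0' | head -2
python3 -m crank '0 0 0 0 39 0 0;0 0 0 0 39 0 0;0 0 0 0 39 0 0;0 0 0 0 39 0 0;0 0 0 0 39 0 0;0 0 0 0 39 0 0;0 0 0 0 39 0 0;0 0 0 0 39 0 0' |head -2
python3 -m crank '0 0 0 -15 39 5 0;0 0 0 -15 39 5 0;0 0 0 -15 39 5 0;0 0 0 -15 39 5 0;0 0 0 -15 39 5 0;0 0 0 -15 39 5 0;0 0 0 -15 39 5 0;0 0 0 -15 39 5 0' 
python3 - <<'E'
from h import *
s=viewer.snapshot("wrist"); cv2.imwrite("pics/w2.png",s["color"])
for n in ["chock_center","chock_face"]:
    for d in finder.landmark_of("wrist",n)[:4]: print(n,round(d["conf"],2),np.round(d["location"],1),px(s,d["location"]).round()[0])
delta([523.4,-266.7,180],Rt(-1.10))
E
```

```text
clock: 3.68
position: [349.2, 350.7, 222.8]
clock: 4.35
position: [490.4, 72.2, 222.8]
clock: 5.02
position: [523.7, -257.3, 182.8]
tcp_rot: [0.0, 0.973, 0.233, 0.0]
ft_force: [1.0, 0.6, 0.1]
grip_width: 1.0
grasp_force: 0.0
chock_center 0.95 [ 524.4 -266.6   18.1] [323. 225.]
chock_center 0.92 [ 367.4 -188.2   16.9] [164. 338.]
chock_center 0.88 [ 353.4 -314.6   21.8] [284. 407.]
t 5.17 rotvec tool deg [ 0.05 -0.02 -0.29] shift now-axes [-4.2  7.   2.5] target-axes [-4.2  7.   2.4] F [-0.1  0.3 -0.7] grip 0.995 0.0
```

View pics/w2.png

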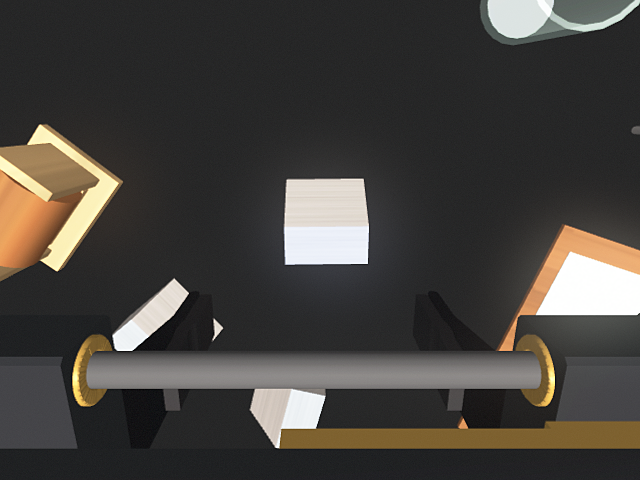

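The wedge is at px (285-369, 179-264), slope up and bright top down, square to the fingers. The holder is at left, the beaker at top right, and two look-alikes sit under the gripper.

```bash

python3 - <<'E'
from h import *
from scipy.optimize import least_squares
s=viewer.snapshot("wrist")
M=np.array([[-37,32,0],[-37,-32,0],[-7,32,42],[-7,-32,42],[23,32,42],[23,-32,42]])
u=np.array([[286,179],[364,179],[285,226],[368,226],[285,264],[369,264]])
for Mm in (M,M*[1,-1,1]):
    f=lambda p:(px(s,Mm@Ro.from_euler('z',p[2]).as_matrix().T+[p[0],p[1],0])-u).ravel()
    r=least_squares(f,[523,-267,-2.67]); print(r.x.round(2),r.cost,r.fun.round(1))
E
```

```text
[ 531.09 -267.71   -5.81] 10475.069652328486 [  2.6  75.6  -2.7  75.2  -0.4   8.6   0.7   8.2  -1.4 -68.4   1.2 -68.9]
[ 524.21 -271.2    -2.67] 2.3933891059927817 [ 0.8 -0.  -0.3 -0.4 -0.6  0.6  1.   0.2  0.4  0.  -1.3 -0.4]
```

```bash

python3 - <<'E'
from h import *
delta([523,-270,6],Rt(-1.10))
E
python3 -m crank '0 0 -0.3 -6 10 30 0;0 0 0 0 0 30 0;0 0 0 0 0 30 0;0 0 0 0 0 30 0;0 0 0 0 0 25 0;0 0 0 0 0 20 0;0 0 0 0 0 12 0;0 0 0 0 0 0 0' 
python3 - <<'E'
from h import *
delta([523,-270,6],Rt(-1.10))
E
```

```text
t 5.22 rotvec tool deg [-0.06  0.01 -0.17] shift now-axes [ -6.6  12.3 176.5] target-axes [ -6.7  12.1 176.5] F [-0.5  0.8  0.3] grip 0.999 0.0
clock: 5.88
position: [521.5, -263.9, 3.8]
tcp_rot: [-0.002, 0.972, 0.236, -0.002]
ft_force: [0.0, 0.9, 0.1]
grip_width: 1.0
grasp_force: 0.0
t 5.88 rotvec tool deg [-0.3   0.13  0.38] shift now-axes [-1.5  6.  -2.2] target-axes [-1.4  6.1 -2.2] F [0.  0.9 0.1] grip 1.0 0.0
```

```bash

python3 -m crank '0 0 0 -1 6 -2 0;0 0 0 0 0 0 0;0 0 0 0 0 0 255;0 0 0 0 0 0 255;0 0 0 0 0 0 255;0 0 0 0 0 0 255;0 0 0 0 0 0 255;0 0 0 0 0 0 255' 25
python3 -m crank '0 0 0 0 0 0 255;0 0 0 0 0 0 255;0 0 0 0 0 0 255;0 0 0 0 0 -20 255;0 0 0 0 0 -35 255;0 0 0 0 0 -35 255;0 0 0 0 0 -35 255;0 0 0 0 0 -35 255'
python3 - <<'E'
from h import *
delta([523,-270,6],Rt(-1.10))
s=viewer.snapshot("wrist"); cv2.imwrite("pics/w3.png",s["color"])
E
```

```text
clock: 6.55
position: [523.8, -271.1, 8.3]
tcp_rot: [-0.001, 0.972, 0.236, -0.001]
ft_force: [-2.1, 2.8, 6.2]
grip_width: 0.73
grasp_force: 24.9
clock: 7.22
position: [524.5, -272.5, 168.8]
tcp_rot: [-0.0, 0.972, 0.236, -0.0]
ft_force: [0.6, -0.2, -3.5]
grip_width: 0.733
grasp_force: 24.9
t 7.22 rotvec tool deg [-0.01  0.03  0.28] shift now-axes [-1.000e-01 -2.900e+00  1.628e+02] target-axes [ -0.2  -2.9 162.8] F [ 0.6 -0.2 -3.5] grip 0.733 24.9
```

View pics/w3.png

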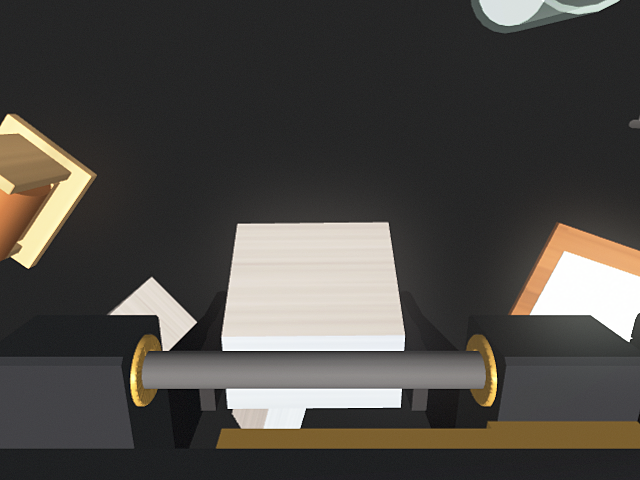

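The wedge is held cleanly between the fingers: foot edge at row 223 (cols 237-388), slope top edge at row 336 (cols 222-405).

```bash

python3 - <<'E'
from h import *
from scipy.optimize import least_squares
s=viewer.snapshot("wrist"); st=status.get_state(); q=st["tcp_rot"]; R0=Ro.from_quat([q[1],q[2],q[3],q[0]]).as_matrix()
# chock in tool frame: chock x=-tool x, chock z=-tool z, chock y = tool y ; origin at foot centre (underside)
M=np.array([[-37,32,0],[-37,-32,0],[-7,32,42],[-7,-32,42],[23,32,42],[23,-32,42]])*[-1,1,-1]
u=np.array([[388,222],[237,223],[405,335.5],[222,337],[402,408],[227,408]])
def f(p):
    T=M@Ro.from_euler('z',p[3]).as_matrix().T+p[:3]; return (px(s,T@R0.T+st["position"])-u).ravel()
r=least_squares(f,[0,0,6,0]); print("foot centre in tool frame, yaw",r.x.round(3),r.fun.round(1))
# ramp seen: refine by networks later; target TCP
E
```

```text
foot centre in tool frame, yaw [ 0.655  0.591  4.933 -0.008] [ 0.5 -0.   0.2  0.3  0.6 -0.3 -0.5 -0.4 -1.1 -0.4  0.5  0.9]
```

```bash

python3 -m crank '0 0 7 0 0 0 255;0 0 7 0 0 0 255;0 0 7 0 0 0 255;0 0 7 0 0 0 255;0 0 7.1 0 0 0 255;0 0 0 -14 -35 -1 255;0 0 0 -14 -35 -1 255;0 0 0 -14 -35 -1 255' | head -1
python3 -m crank '0 0 0 -14 -35 -1 255;0 0 0 -14 -35 -1 255;0 0 0 -14 -35 -1 255;0 0 0 -14 -35 -1 255;0 0 0 -14 -35 -1 255;0 0 0 -14 -35 -1 255;0 0 0 -14 -35 -1 255;0 0 0 -14 -35 -1 255' | head -1
python3 -m crank '0 0 0 -14 -35 -1 255;0 0 0 -14 -35 -1 255;0 0 0 -14 -35 -1 255;0 0 0 -14 -30 -1 255;0 0 0 0 0 0 255;0 0 0 0 0 0 255' 
python3 - <<'E'
from h import *
s=viewer.snapshot("wrist"); cv2.imwrite("pics/w4.png",s["color"])
for d in finder.landmark_of("wrist","start_line")[:3]: print(round(d["conf"],2),np.round(d["location"],1),px(s,d["location"]).round()[0])
n=np.array([-np.sin(np.radians(9))*np.cos(2.991),-np.sin(np.radians(9))*np.sin(2.991),np.cos(np.radians(9))])
delta([389,273,190],Rt(-1.721))
E
```

```text
clock: 7.98
clock: 8.65
clock: 9.15
position: [386.5, 272.5, 181.9]
tcp_rot: [0.001, 0.998, -0.066, -0.001]
ft_force: [-0.8, -0.8, -3.3]
grip_width: 0.73
grasp_force: 24.9
0.9 [481.4 257.5  38.1] [314.  95.]
t 9.25 rotvec tool deg [0.08 0.07 0.79] shift now-axes [ 1.3 -2.5 -7.9] target-axes [ 1.3 -2.5 -7.9] F [ 0.1 -0.6 -3. ] grip 0.735 24.9
```

View pics/w4.png

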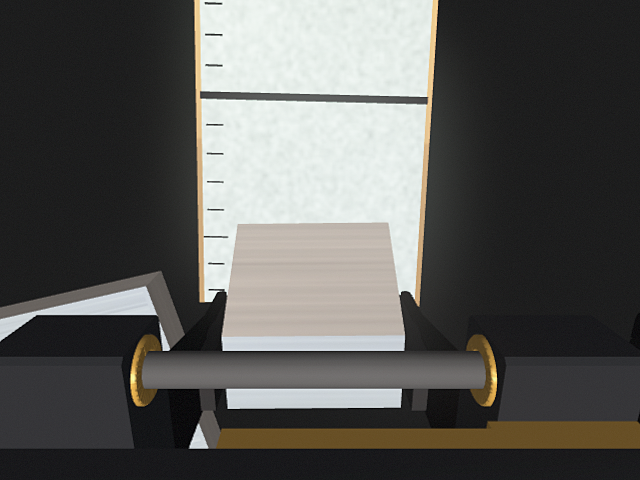

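The start line runs from px (200,95) to (429,100) on the board. The board's edges go from (195,0) to (202,300) on the left and (438,0) to (420,300) on the right.

```bash

python3 - <<'E'
from h import *
from scipy.optimize import least_squares
s=viewer.snapshot("wrist"); im=s["color"].astype(int)
g=im.sum(2)
# board edges by brightness at several rows, line rows at several cols
rows=[10,40,70,120,160,200]; u=[]
for r in rows:
    c=np.where(im[r,150:480,2]>110)[0]+150; u.append((r,c.min()-.5,c.max()+.5))
cols=[230,260,300,340,380,410]; L=[]
for c in cols:
    seg=g[85:112,c]; w=np.clip(500-seg,0,None); L.append((c,(w*np.arange(85,112)).sum()/w.sum()))
print(u,np.round(L,1).tolist())
for sl in (1,-1):
    def f(p):
        R=Ro.from_euler('z',p[2]).as_matrix()@Ro.from_euler('y',-np.radians(9)*sl).as_matrix()
        t=np.array([p[0],p[1],35+p[3]]); e=[]
        W=lambda a:px(s,np.array(a)@R.T+t)
        for yy,k in ((80,1),(-80,2)):
            # which image side?
            P=W([[ -100,yy,0],[100,yy,0]])
            kk=1 if P[:,0].mean()<318 else 2
            for q in u:
                e.append(np.interp(0,[0,1],[0,1])+P[0,0]+(P[1,0]-P[0,0])*(q[0]-P[0,1])/(P[1,1]-P[0,1])-q[kk])
        P=W([[0,-80,0],[0,80,0]])
        for c,r in L: e.append(P[0,1]+(P[1,1]-P[0,1])*(c-P[0,0])/(P[1,0]-P[0,0])-r)
        return np.array(e)
    r=least_squares(f,[480,259,2.99,0]); print(sl,r.x.round(3),r.cost,r.fun.round(1))
E
```

```text
[(10, np.float64(190.5), np.float64(433.5)), (40, np.float64(191.5), np.float64(432.5)), (70, np.float64(191.5), np.float64(430.5)), (120, np.float64(192.5), np.float64(427.5)), (160, np.float64(193.5), np.float64(425.5)), (200, np.float64(194.5), np.float64(422.5))] [[230.0, 97.1], [260.0, 97.8], [300.0, 98.8], [340.0, 99.6], [380.0, 100.2], [410.0, 100.8]]
1 [479.37  258.076   2.984  12.81 ] 0.46864692961303883 [ 0.4 -0.4 -0.1  0.  -0.3  0.4 -0.1 -0.4  0.2  0.3  0.1 -0.1 -0.1 -0.
 -0.2 -0.1  0.2  0.2]
-1 [479.425 258.213   2.983  12.139] 173.85730643936822 [ 7.2  4.1  1.9 -1.9 -5.4 -7.9 -7.  -4.9 -1.9  2.2  5.3  8.4 -0.2 -0.1
 -0.2 -0.1  0.2  0.3]
```

```bash
cat >> h.py <<'E'
LINE=np.array([479.4,258.2,35.]); YAW=2.985
RR=Ro.from_euler('z',YAW).as_matrix()@Ro.from_euler('y',-np.radians(9)).as_matrix()  # cols u, y, n
RT=np.c_[-RR[:,0],RR[:,1],-RR[:,2]]
def rp(x,y,z): return LINE+RR@np.array([x,y,z])
E
python3 - <<'E'
from h import *
R=RT@Ro.from_euler('z',.008).as_matrix()
print(R.round(3))
delta(rp(-27,0,60)-R@[.7,.6,6.5],R)
E
```

```text
[[ 0.974 -0.164 -0.155]
 [-0.162 -0.987  0.024]
 [-0.156  0.001 -0.988]]
t 9.3 rotvec tool deg [ 0.11 -8.94  1.53] shift now-axes [129.   -0.6  85.5] target-axes [140.6  -4.1  64.5] F [ 0.2 -0.4 -2.9] grip 0.73 24.9
```

```bash

python3 -m crank '0 -4.5 0.8 0 0 0 255;0 -4.4 0.7 0 0 0 255;0 0 0 35 -1 16 255;0 0 0 35 -1 16 255;0 0 0 35 -1 16 255;0 0 0 35 -1 16 255;0 0 0 0 0 0 255;0 0 0 0 0 0 255'  | head -2
python3 - <<'E'
from h import *
R=RT@Ro.from_euler('z',.008).as_matrix()
delta(rp(-27,0,0)-R@[.7,.6,6.5],R)
E
```

```text
clock: 9.97
position: [516.4, 251.6, 95.4]
t 9.97 rotvec tool deg [ 0.1   0.07 -0.2 ] shift now-axes [-1.4 -1.5 59. ] target-axes [-1.4 -1.4 59. ] F [-1.   0.6 -2.8] grip 0.735 24.9
```

Down in steps, watching for contact force.

```bash

python3 -m crank '0 0 0 -1.4 -1.4 20 255;0 0 0 0 0 20 255;0 0 0 0 0 10 255;0 0 0 0 0 4 255;0 0 0 0 0 0 255;0 0 0 0 0 0 255'  | sed -n 1,4p
python3 - <<'E'
from h import *
R=RT@Ro.from_euler('z',.008).as_matrix()
delta(rp(-27,0,0)-R@[.7,.6,6.5],R)
E
```

```text
clock: 10.47
position: [506.2, 257.1, 45.8]
tcp_rot: [-0.006, 0.994, -0.081, -0.077]
ft_force: [-0.1, 0.5, -3.3]
t 10.47 rotvec tool deg [ 0.02 -0.17  0.07] shift now-axes [1.7 2.5 8.3] target-axes [1.7 2.5 8.3] F [-0.1  0.5 -3.3] grip 0.737 24.9
```

```bash

python3 -m crank '0 0 0 0 0 1.5 255;0 0 0 0 0 0 255'  | sed -n 2,4p
python3 -m crank '0 0 0 0 0 1.5 255;0 0 0 0 0 0 255'  | sed -n 2,4p
python3 - <<'E'
from h import *
R=RT@Ro.from_euler('z',.008).as_matrix()
delta(rp(-27,0,0)-R@[.7,.6,6.5],R)
E
```

```text
position: [506.3, 257.3, 44.4]
tcp_rot: [-0.006, 0.994, -0.081, -0.076]
ft_force: [0.7, -0.2, -3.3]
position: [505.4, 257.3, 42.3]
tcp_rot: [-0.005, 0.994, -0.081, -0.077]
ft_force: [-0.8, 0.5, -3.4]
t 10.8 rotvec tool deg [ 0.04 -0.14  0.09] shift now-axes [1.9 2.5 4.7] target-axes [1.9 2.5 4.7] F [-0.8  0.5 -3.4] grip 0.734 24.9
```

```bash

python3 -m crank '0 0 0 1.7 2.2 1.5 255;0 0 0 0 0 0 255'  | sed -n 2,4p
python3 -m crank '0 0 0 0 0 1 255;0 0 0 0 0 0 255'  | sed -n 2,4p
python3 -m crank '0 0 0 0 0 1 255;0 0 0 0 0 0 255'  | sed -n 2,4p
python3 - <<'E'
from h import *
R=RT@Ro.from_euler('z',.008).as_matrix()
delta(rp(-27,0,0)-R@[.7,.6,6.5],R)
E
```

```text
position: [506.5, 254.4, 40.1]
tcp_rot: [-0.005, 0.994, -0.081, -0.077]
ft_force: [-0.1, -0.0, -2.8]
position: [506.5, 254.6, 39.7]
tcp_rot: [-0.005, 0.994, -0.081, -0.077]
ft_force: [-0.6, -1.9, 2.1]
position: [506.6, 254.6, 39.6]
tcp_rot: [-0.005, 0.994, -0.081, -0.077]
ft_force: [-0.7, -2.7, 7.6]
t 11.3 rotvec tool deg [ 0.05 -0.16  0.09] shift now-axes [-0.   0.1  2.4] target-axes [-0.   0.1  2.4] F [-0.7 -2.7  7.6] grip 0.729 24.9
```

```bash

python3 -m crank '0 0 0 0 0 -0.7 255;0 0 0 0 0 0 150;0 0 0 0 0 0 0;0 0 0 0 0 0 0;0 0 0 0 0 0 0;0 0 0 0 0 0 0;0 0 0 0 0 -20 0;0 0 0 0 0 -40 0'  | sed -n 2,5p
python3 -m crank '0 0 0 0 0 -40 0;0 0 0 -30 0 -35 0;0 0 0 -40 0 0 0;0 0 0 -40 0 0 0;0 0 0 0 0 0 0;0 0 0 0 0 0 0'  | sed -n 2,5p
python3 - <<'E'
from h import *
s=viewer.snapshot("wrist"); cv2.imwrite("pics/w5.png",s["color"])
for n in ["chock_center","chock_face","start_line"]:
    for d in finder.landmark_of("wrist",n)[:2]: print(n,round(d["conf"],2),(RR.T@(np.array(d["location"])-LINE)).round(1))
E
```

```text
position: [510.8, 252.6, 94.4]
tcp_rot: [-0.003, 0.993, -0.081, -0.083]
ft_force: [0.3, -0.4, -1.3]
grip_width: 0.986
position: [419.3, 269.3, 186.0]
tcp_rot: [-0.005, 0.994, -0.08, -0.078]
ft_force: [-0.2, -0.6, 0.7]
grip_width: 1.002
chock_center 0.89 [-26.7  -0.2  22.2]
chock_face 0.77 [-8.  -3.   3.5]
start_line 0.92 [ 0.2 -1.9  3.2]
```

View pics/w5.png

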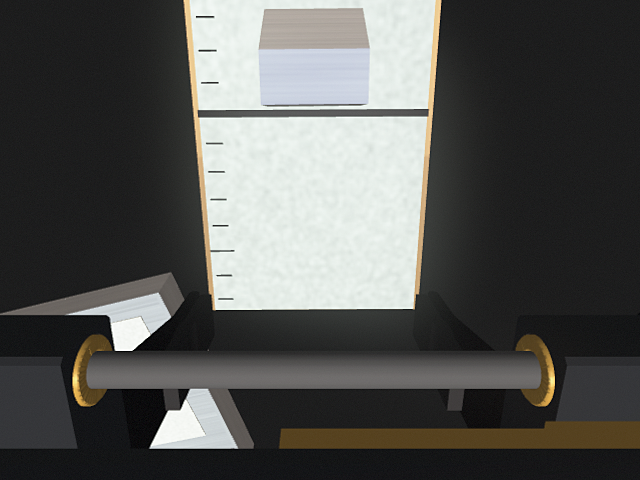

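The wedge stands with its upright face just below the line: face foot at row 105, line at rows 110-117. Its centre column is 315 against the line's 314, and it sits square. Next is the roller.

```bash

python3 -m crank '0 4.5 0 0 0 -10 0;0 4.5 0 0 0 -10 0;0 0 5 0 0 0 0;0 0 5 0 0 0 0' | sed -n 2,3p
python3 - <<'E'
from h import *
delta([441,-56,200],Rt(-1.89))
E
```

```text
position: [424.7, 268.8, 205.7]
tcp_rot: [0.001, 0.985, -0.17, 0.001]
t 13.0 rotvec tool deg [ 0.06 -0.17 -1.28] shift now-axes [124.2 300.5   6.3] target-axes [117.4 303.2   5.7] F [-0.1  0.7 -0.3] grip 1.002 0.0
```

```bash

python3 -m crank '0 0 -1.3 15 38 1 0;0 0 0 15 38 1 0;0 0 0 15 38 1 0;0 0 0 15 38 1 0;0 0 0 15 38 1 0;0 0 0 15 38 1 0;0 0 0 15 38 1 0;0 0 0 12 36 0 0' | sed -n 2,3p
python3 -m crank '0 0 0 0 0 0 0;0 0 0 0 0 0 0' | sed -n 2,3p
python3 - <<'E'
from h import *
s=viewer.snapshot("wrist"); cv2.imwrite("pics/w6.png",s["color"])
for n in ["holder_seat","roller_center","rest_seat"]:
    for d in finder.landmark_of("wrist",n)[:2]: print(n,round(d["conf"],2),np.round(d["location"],1),px(s,d["location"]).round()[0])
delta([441,-56,200],Rt(-1.89))
E
```

```text
position: [442.2, -58.1, 198.8]
tcp_rot: [0.001, 0.988, -0.158, 0.001]
position: [442.1, -57.8, 198.8]
tcp_rot: [0.001, 0.987, -0.16, 0.001]
roller_center 0.82 [439.9 -57.1  42.7] [311. 228.]
t 14.03 rotvec tool deg [ 0.08 -0.05  0.34] shift now-axes [ 0.9  2.1 -1.2] target-axes [ 0.9  2.1 -1.2] F [-0.6  0.2 -0.6] grip 1.001 0.0
```

View pics/w6.png

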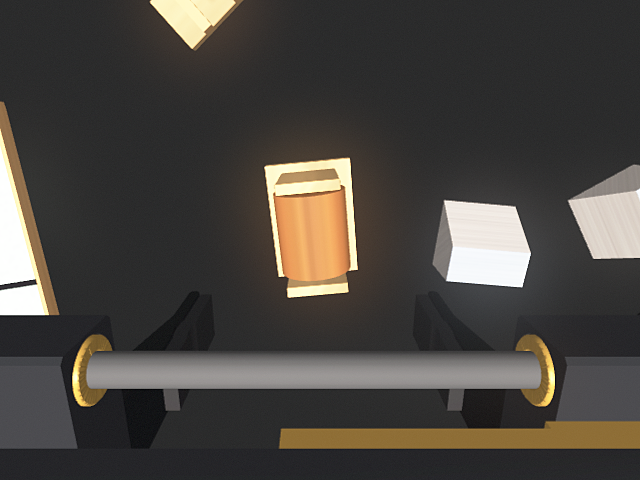

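The roller sits in the holder at px (275-350, 185-280). The base corners are (265,165), (350,158), (357,270) and (279,278), so it is slightly rotated. A look-alike wedge at (487,243) clears the fingers.

```bash

python3 - <<'E'
from h import *
from scipy.optimize import least_squares
s=viewer.snapshot("wrist")
M=np.array([[50,36,10],[50,-36,10],[-50,-36,10],[-50,36,10]])
u=np.array([[265,165],[350,158],[357,270],[279,278]])
f=lambda p:(px(s,M@Ro.from_euler('z',p[2]).as_matrix().T+[p[0],p[1],0])-u).ravel()
r=least_squares(f,[441,-57,-.32]); print(r.x.round(3),r.fun.round(1))
x,y,a=r.x
print(px(s,np.array([[28,32,43.],[-28,0,71]])))
delta([x,y,24],Rt(a-np.pi/2))
E
```

```text
[ 4.36502e+02 -5.37830e+01 -2.23000e-01] [-0.3  1.1  0.3  0.1  0.5 -0.1 -0.5 -1.3]
[[353.91742892 597.16859501]
 [400.36537983 655.29763107]]
t 14.08 rotvec tool deg [ 0.09 -0.07 -5.13] shift now-axes [ -4.2   1.3 175. ] target-axes [ -4.1   1.2 175. ] F [-0.   0.  -0.5] grip 1.004 0.0
```

```bash

python3 -m crank '0 0 -5.1 0 0 0 0;0 0 0 -2 2 35 0;0 0 0 0 0 35 0;0 0 0 0 0 35 0;0 0 0 0 0 30 0;0 0 0 0 0 20 0;0 0 0 0 0 10 0;0 0 0 0 0 0 0' | sed -n 2,4p
python3 - <<'E'
from h import *
delta([439,-55.5,25],Rt(-.223-np.pi/2))
E
```

```text
position: [437.6, -54.9, 32.1]
tcp_rot: [0.0, 0.994, -0.111, -0.002]
ft_force: [-0.1, -0.9, 0.6]
t 14.75 rotvec tool deg [ 0.06  0.17 -0.01] shift now-axes [1.5 0.3 7.1] target-axes [1.5 0.3 7.1] F [-0.1 -0.9  0.6] grip 1.001 0.0
```

```bash

python3 -m crank '0 0 0 1 0 7 0;0 0 0 0 0 0 0;0 0 0 0 0 0 255;0 0 0 0 0 0 255;0 0 0 0 0 0 255;0 0 0 0 0 0 255;0 0 0 0 0 0 255;0 0 0 0 0 0 255' 20 | sed -n 2,6p
python3 -m crank '0 0 0 0 0 0 255;0 0 0 0 0 0 255;0 0 0 0 0 -10 255;0 0 0 0 0 -30 255;0 0 0 0 0 -35 255;0 0 0 0 0 -35 255;0 0 0 0 0 -10 255;0 0 0 0 0 0 255' | sed -n 2,6p
python3 - <<'E'
from h import *
s=viewer.snapshot("wrist"); cv2.imwrite("pics/w7.png",s["color"])
for n in ["rest_seat","roller_center"]:
    for d in finder.landmark_of("wrist",n)[:2]: print(n,round(d["conf"],2),np.round(d["location"],1),px(s,d["location"]).round()[0])
delta([630,-34,120],Rt(-1.17))
E
```

```text
position: [440.0, -56.9, 27.5]
tcp_rot: [0.001, 0.994, -0.113, 0.001]
ft_force: [2.1, 4.2, 3.5]
grip_width: 0.638
grasp_force: 20.1
position: [441.3, -57.5, 149.7]
tcp_rot: [0.002, 0.994, -0.113, 0.004]
ft_force: [0.2, -0.1, -1.3]
grip_width: 0.636
grasp_force: 20.0
roller_center 0.66 [437.9 -59.1 164.6] [316. 337.]
t 16.23 rotvec tool deg [  0.08   0.06 -35.9 ] shift now-axes [181.6 -64.7  26. ] target-axes [185.   54.1  26.2] F [-0.4 -0.5 -0.9] grip 0.64 20.0
```

```bash

python3 -m crank '0 0 -7 0 0 -4 255;0 0 -7 0 0 -4 255;0 0 -7 0 0 -4 255;0 0 -7 0 0 -4 255;0 0 -7.1 0 0 -4 255;0 0 0 35 18 0 255;0 0 0 35 18 0 255;0 0 0 35 18 0 255' | sed -n 2,2p
python3 -m crank '0 0 0 0 0 0 255;0 0 0 0 0 0 255' | sed -n 2,3p
python3 - <<'E'
from h import *
s=viewer.snapshot("wrist"); cv2.imwrite("pics/w7.png",s["color"])
for n in ["rest_seat","roller_center"]:
    for d in finder.landmark_of("wrist",n)[:2]: print(n,round(d["conf"],2),np.round(d["location"],1),px(s,d["location"]).round()[0])
delta([630,-34,120],Rt(-1.17))
E
```

```text
position: [556.8, -66.7, 164.9]
position: [558.1, -67.2, 164.7]
tcp_rot: [0.001, 0.981, 0.192, -0.001]
rest_seat 0.84 [633.1 -33.2  40.3] [307. 114.]
roller_center 0.71 [556.8 -69.  179.5] [314. 333.]
t 17.22 rotvec tool deg [-0.07  0.24 -0.8 ] shift now-axes [82.2 -1.4 45. ] target-axes [82.  -0.3 45.3] F [-0.   0.1 -0.5] grip 0.636 20.0
```

View pics/w7.png

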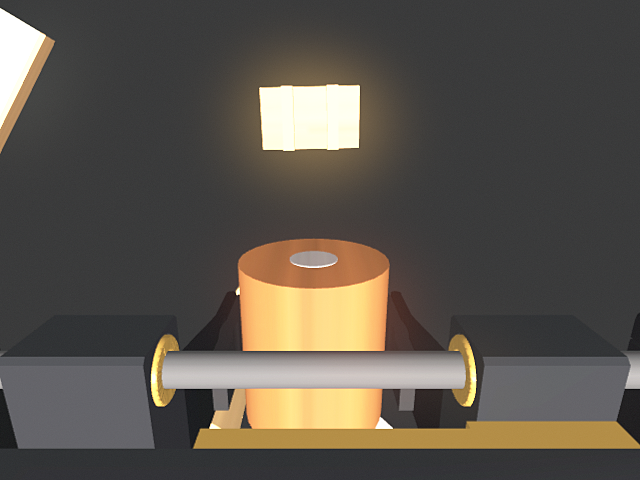

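The rest is at px (260-359, 85-150), nearly square to the tool. The roller is held by its barrel, with its end disc centred at (313,260).

```bash

python3 - <<'E'
from h import *
from scipy.optimize import least_squares
s=viewer.snapshot("wrist"); st=status.get_state(); q=st["tcp_rot"]; R0=Ro.from_quat([q[1],q[2],q[3],q[0]]).as_matrix()
M=np.array([[22,36,10],[22,-36,10],[-22,-36,10],[-22,36,10]])
u=np.array([[260.5,87.5],[359,85],[359,148],[263,150]])
f=lambda p:(px(s,M@Ro.from_euler('z',p[2]).as_matrix().T+[p[0],p[1],0])-u).ravel()
r=least_squares(f,[630,-34,.4]); print("rest",r.x.round(3),r.fun.round(1))
# roller in tool frame (axis tool x): end-disc rim points: left, right, top, bottom
a=np.radians([0,90,180,270]); 
def g(p):
    T=np.c_[np.full(4,32+p[0]),p[1]+28*np.cos(a),p[2]+28*np.sin(a)]
    P=px(s,T@R0.T+st["position"]); return np.r_[P[:,0].max()-389,P[:,0].min()-238.5,P[:,1].max()-288,P[:,1].min()-238.5]
r2=least_squares(g,[0,0,-16]); print("roller in tool",r2.x.round(1),r2.fun.round(1))
x,y,b=r.x
delta(np.array([x,y,120])-Rt(b-np.pi/2)@[r2.x[0],r2.x[1],0],Rt(b-np.pi/2))
E
```

```text
rest [ 6.27385e+02 -3.54270e+01  4.07000e-01] [-0.9 -0.1  0.8  0.1  0.1 -0.1  0.1  0. ]
roller in tool [ -2.2   1.  -16.1] [-0.2  0.2  0.5 -0.7]
t 17.27 rotvec tool deg [-0.02  0.18 -1.17] shift now-axes [81.2 -2.4 45.6] target-axes [81.1 -0.7 45.9] F [ 0.8  0.6 -2.1] grip 0.64 20.0
```

```bash

python3 -m crank '0 0 -1.2 0 0 0 255;0 0 0 30 0 15 255;0 0 0 30 0 15 255;0 0 0 22 -0.5 15 255;0 0 0 0 0 30 255;0 0 0 0 0 30 255;0 0 0 0 0 18 255;0 0 0 0 0 0 255' | sed -n 2,4p
python3 -m crank '0 0 0 0 0 0 255' | sed -n 2,4p
python3 - <<'E'
from h import *
R=Rt(.407-np.pi/2)
delta(np.array([629,-35,27])-R@[-2,.5,0],R)
E
```

```text
position: [628.2, -33.4, 40.0]
tcp_rot: [-0.001, 0.979, 0.203, -0.004]
ft_force: [-0.4, -0.3, -1.4]
position: [631.1, -34.1, 43.6]
tcp_rot: [0.001, 0.979, 0.203, -0.001]
ft_force: [0.9, 0.5, -1.2]
t 18.02 rotvec tool deg [0.05 0.11 0.07] shift now-axes [-0.3 -0.5 16.6] target-axes [-0.3 -0.5 16.6] F [ 0.9  0.5 -1.2] grip 0.639 20.0
```

```bash

python3 -m crank '0 0 0 0 -0.5 10 255;0 0 0 0 0 3 255;0 0 0 0 0 0 255' | sed -n 2,4p
python3 -m crank '0 0 0 0 0 1.5 255;0 0 0 0 0 0 255' | sed -n 2,4p
python3 -m crank '0 0 0 0 0 1.5 255;0 0 0 0 0 0 255' | sed -n 2,4p
```

```text
position: [632.3, -34.0, 31.8]
tcp_rot: [0.001, 0.979, 0.202, 0.001]
ft_force: [0.2, 0.0, -1.9]
position: [632.6, -34.0, 30.5]
tcp_rot: [0.001, 0.979, 0.202, 0.001]
ft_force: [-0.6, 0.4, -1.4]
position: [632.4, -33.9, 28.6]
tcp_rot: [0.001, 0.979, 0.202, 0.001]
ft_force: [0.4, 0.4, -1.3]
```

```bash

python3 -m crank '0 0 0 0 0 1 255;0 0 0 0 0 0 255' | sed -n 2,4p
python3 -m crank '0 0 0 0 0 1 255;0 0 0 0 0 0 255' | sed -n 2,4p
python3 -m crank '0 0 0 0 0 1 255;0 0 0 0 0 0 255' | sed -n 2,4p
```

```text
position: [632.5, -33.9, 27.8]
tcp_rot: [0.001, 0.979, 0.202, 0.001]
ft_force: [0.2, 1.0, 0.3]
position: [632.6, -33.9, 27.6]
tcp_rot: [0.001, 0.979, 0.203, 0.001]
ft_force: [-1.2, 0.2, 6.7]
position: [632.7, -33.9, 27.4]
tcp_rot: [0.001, 0.979, 0.203, 0.001]
ft_force: [-3.3, 0.1, 10.3]
```

```bash

python3 -m crank '0 0 0 0 0 -1.5 255;0 0 0 0 0 0 150;0 0 0 0 0 0 0;0 0 0 0 0 0 0;0 0 0 0 0 0 0;0 0 0 0 0 -15 0;0 0 0 0 0 -35 0;0 0 0 0 0 -35 0' | sed -n 2,5p
python3 -m crank '0 0 -7 0 0 -35 0;0 0 -7 0 0 -30 0;0 0 -7 0 0 0 0;0 0 -7 0 0 0 0;0 0 -7 0 0 0 0;0 0 -7 0 0 0 0;0 0 -7 0 0 0 0;0 0 -7 0 0 0 0' | sed -n 2,2p
python3 -m crank '0 0 -7 0 0 0 0;0 0 -7 0 0 0 0;0 0 -7 0 0 0 0;0 0 -7 0 0 0 0;0 0 -6 0 0 0 0;0 0 0 0 0 0 0;0 0 0 0 0 0 0' | sed -n 2,3p
python3 - <<'E'
from h import *
s=viewer.snapshot("wrist"); cv2.imwrite("pics/w8.png",s["color"])
for d in finder.landmark_of("wrist","roller_center")[:2]: print(round(d["conf"],2),np.round(d["location"],1),px(s,d["location"]).round()[0])
delta([631,-34.5,24],Rt(.407))
E
```

```text
position: [630.5, -33.4, 110.5]
tcp_rot: [0.0, 0.979, 0.202, -0.002]
ft_force: [0.8, -0.0, 0.0]
grip_width: 0.972
position: [631.8, -33.5, 176.4]
position: [631.9, -33.5, 176.5]
tcp_rot: [0.001, 0.55, 0.835, -0.001]
0.69 [629.9 -33.6  43.6] [312. 230.]
t 21.12 rotvec tool deg [ 0.01  0.14 -0.08] shift now-axes [-1.000e-01 -1.300e+00  1.526e+02] target-axes [ -0.5  -1.3 152.6] F [ 0.1 -0.3  0.2] grip 1.001 0.0
```

View pics/w8.png

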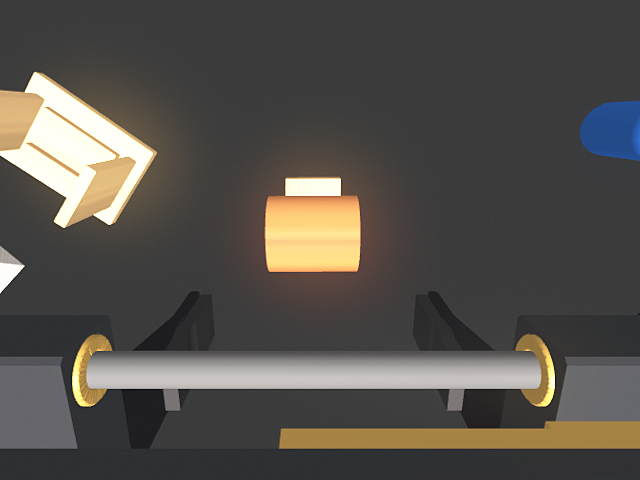

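The roller is parked square on the rest at px (265-360, 196-272), centred between the fingers (cols 213-415) with both ends free. Now I take it by its ends.

```bash

python3 -m crank '0 0 0 0 -1 35 0;0 0 0 0 0 35 0;0 0 0 0 0 30 0;0 0 0 0 0 25 0;0 0 0 0 0 15 0;0 0 0 0 0 0 0;0 0 0 0 0 0 0' | sed -n 2,4p
python3 - <<'E'
from h import *
delta([631,-34.5,25],Rt(.407))
E
```

```text
position: [630.9, -34.2, 36.1]
tcp_rot: [0.0, 0.55, 0.835, -0.001]
ft_force: [0.3, 0.7, 1.0]
t 21.7 rotvec tool deg [-0.06  0.08 -0.01] shift now-axes [-0.3 -0.  11.1] target-axes [-0.3 -0.  11.1] F [0.3 0.7 1. ] grip 1.002 0.0
```

```bash

python3 -m crank '0 0 0 0 0 11 0;0 0 0 0 0 0 0;0 0 0 0 0 0 255;0 0 0 0 0 0 255;0 0 0 0 0 0 255;0 0 0 0 0 0 255;0 0 0 0 0 0 255;0 0 0 0 0 0 255' 25 | sed -n 2,6p
python3 -m crank '0 0 0 0 0 0 255;0 0 0 0 0 0 255;0 0 0 0 0 -10 255;0 0 0 0 0 -30 255;0 0 0 0 0 -35 255;0 0 0 0 0 -35 255;0 0 0 0 0 -35 255;0 0 0 0 0 0 255' | sed -n 2,6p
python3 - <<'E'
from h import *
s=viewer.snapshot("wrist"); cv2.imwrite("pics/w9.png",s["color"])
for d in finder.landmark_of("wrist","roller_center")[:2]: print(round(d["conf"],2),np.round(d["location"],1),px(s,d["location"]).round()[0])
R=np.c_[RR[:,0],-RR[:,1],-RR[:,2]]
delta(rp(60,0,120),R)
E
```

```text
position: [631.7, -34.3, 26.4]
tcp_rot: [0.002, 0.549, 0.836, -0.0]
ft_force: [-0.5, -0.1, 1.2]
grip_width: 0.737
grasp_force: 25.0
position: [635.7, -34.8, 178.9]
tcp_rot: [0.008, 0.549, 0.836, 0.002]
ft_force: [1.1, -0.8, 1.0]
grip_width: 0.733
grasp_force: 25.0
0.67 [633.7 -36.4 194.6] [311. 332.]
t 23.13 rotvec tool deg [  4.56   8.56 -57.54] shift now-axes [350.5 -58.2   8.1] target-axes [232.1 264.9  46.8] F [-0.8  0.4 -2.2] grip 0.737 25.0
```

```bash

python3 -m crank '0 0 -7 0 0 0 255;0 0 -7 0 0 0 255;0 0 -7 0 0 0 255;0 0 -7 0 0 0 255;0 0 -7 0 0 0 255;0 0 -7 0 0 0 255;0 0 -7 0 0 0 255;0 0 -7 0 0 0 255' | sed -n 2,2p
python3 -m crank '0 0 -1.8 0 0 0 255;0 0 0 0 0 0 255' | sed -n 2,3p
python3 - <<'E'
from h import *
R=np.c_[RR[:,0],-RR[:,1],-RR[:,2]]
delta(rp(60,0,120),R)
E
```

```text
position: [629.1, -33.5, 168.0]
position: [629.2, -33.6, 168.2]
tcp_rot: [-0.002, 0.077, 0.997, -0.001]
t 23.97 rotvec tool deg [-0.1   8.76  0.15] shift now-axes [233.2 265.5   5.8] target-axes [230.2 264.9  41.8] F [ 0.4 -0.4 -2.4] grip 0.737 25.0
```

```bash

python3 -m crank '0 0 0 23 26.5 0 255;0 0 0 23 26.5 0 255;0 0 0 23 26.5 0 255;0 0 0 23 26.5 0 255;0 0 0 23 26.5 0 255;0 0 0 23 26.5 0 255;0 0 0 23 26.5 0 255;0 0 0 23 26.5 0 255' | sed -n 2,2p
python3 -m crank '0 0 0 23 26.5 0 255;0 0 0 23 26.5 0 255;0 4.4 0 0 0 0 255;0 4.4 0 0 0 0 255;0 0 0 0 0 0 255;0 0 0 0 0 0 255' | sed -n 2,3p
python3 - <<'E'
from h import *
R=np.c_[RR[:,0],-RR[:,1],-RR[:,2]]
delta(rp(40,0,60),R)
s=viewer.snapshot("wrist"); cv2.imwrite("pics/w10.png",s["color"])
for n in ["roller_center","chock_center"]:
    for d in finder.landmark_of("wrist",n)[:2]: print(n,round(d["conf"],2),(RR.T@(np.array(d["location"])-LINE)).round(1))
E
```

```text
position: [479.6, 204.7, 168.8]
position: [444.7, 262.9, 168.7]
tcp_rot: [-0.076, 0.078, 0.994, 0.004]
t 25.13 rotvec tool deg [-0.19  0.28  0.02] shift now-axes [-15.2   1.   66.6] target-axes [-15.5   0.8  66.6] F [-0.2 -0.3 -1. ] grip 0.733 25.0
roller_center 0.89 [ 57.9   1.  142.9]
```

```bash

python3 -m crank '0 0.3 0 -20.5 0.8 20 255;0 0 0 0 0 30 255;0 0 0 0 0 30 255;0 0 0 0 0 22 255;0 0 0 0 0 6 255;0 0 0 0 0 0 255;0 0 0 0 0 0 255' | sed -n 2,4p
python3 - <<'E'
from h import *
R=np.c_[RR[:,0],-RR[:,1],-RR[:,2]]
delta(rp(35,0,11.4),R)
E
```

```text
position: [448.5, 263.2, 60.7]
tcp_rot: [-0.078, 0.077, 0.994, 0.005]
ft_force: [-0.2, -0.2, 0.1]
t 25.87 rotvec tool deg [-0.12  0.05  0.1 ] shift now-axes [ 0.1 -0.2  9.1] target-axes [ 0.1 -0.2  9.1] F [-0.2 -0.2  0.1] grip 0.734 25.0
```

```bash

python3 -m crank '0 0 0 0 0 5.5 255;0 0 0 0 0 0 255' | sed -n 2,4p
for i in 1; do python3 -m crank '0 0 0 0 0 1 255;0 0 0 0 0 0 255' | sed -n 2,4p; done
python3 -m crank '0 0 0 0 0 1 255;0 0 0 0 0 0 255' | sed -n 2,4p
python3 -m crank '0 0 0 0 0 1 255;0 0 0 0 0 0 255' | sed -n 2,4p
```

```text
position: [448.1, 263.6, 55.5]
tcp_rot: [-0.077, 0.077, 0.994, 0.005]
ft_force: [0.1, -0.6, -1.3]
position: [447.6, 263.6, 54.4]
tcp_rot: [-0.078, 0.077, 0.994, 0.005]
ft_force: [-0.1, 0.2, -2.3]
position: [447.1, 263.5, 53.0]
tcp_rot: [-0.078, 0.077, 0.994, 0.005]
ft_force: [-0.6, -0.1, -1.6]
position: [447.1, 263.5, 52.0]
tcp_rot: [-0.078, 0.077, 0.994, 0.005]
ft_force: [0.4, -0.4, 0.6]
```

```bash

python3 -m crank '0 0 0 0 0 0.7 255;0 0 0 0 0 0 255' | sed -n 2,4p
python3 - <<'E'
from h import *
R=np.c_[RR[:,0],-RR[:,1],-RR[:,2]]
delta(rp(23.5,0,11.4),R)
E
```

```text
position: [447.0, 263.5, 51.9]
tcp_rot: [-0.078, 0.077, 0.994, 0.005]
ft_force: [-0.1, -0.0, 5.4]
t 26.7 rotvec tool deg [-0.11  0.04  0.13] shift now-axes [-11.5  -0.2   0.2] target-axes [-11.5  -0.2   0.2] F [-0.1 -0.   5.4] grip 0.733 25.0
```

```bash

python3 -m crank '0 0 0 0 0 -1 255;0 0 0 -5 0 0 255;0 0 0 -3.5 0 0 255;0 0 0 0 0 0 255' | sed -n 2,4p
python3 -m crank '0 0 0 -1 0 0 255;0 0 0 0 0 0 255' | sed -n 2,4p
python3 -m crank '0 0 0 -1 0 0 255;0 0 0 0 0 0 255' | sed -n 2,4p
```

```text
position: [456.5, 262.1, 50.5]
tcp_rot: [-0.078, 0.077, 0.994, 0.005]
ft_force: [1.5, -1.3, 0.6]
position: [456.5, 262.1, 50.5]
tcp_rot: [-0.078, 0.077, 0.994, 0.005]
ft_force: [-0.5, 0.3, -1.6]
position: [456.9, 261.9, 50.4]
tcp_rot: [-0.079, 0.077, 0.994, 0.005]
ft_force: [-0.7, 0.5, 1.4]
```

```bash

python3 -m crank '0 0 0 -1 0 0 255;0 0 0 0 0 0 255' | sed -n 2,4p
python3 -m crank '0 0 0 -1 0 0 255;0 0 0 0 0 0 255' | sed -n 2,4p
python3 - <<'E'
from h import *
R=np.c_[RR[:,0],-RR[:,1],-RR[:,2]]
delta(rp(23.5,0,11.4),R)
E
```

```text
position: [457.9, 261.6, 50.2]
tcp_rot: [-0.078, 0.077, 0.994, 0.005]
ft_force: [-0.3, 0.1, 1.0]
position: [458.8, 261.5, 50.1]
tcp_rot: [-0.079, 0.077, 0.994, 0.005]
ft_force: [-1.5, 0.5, 1.9]
t 27.7 rotvec tool deg [-0.15 -0.04  0.12] shift now-axes [ 0.5 -0.   0.2] target-axes [ 0.5 -0.   0.2] F [-1.5  0.5  1.9] grip 0.732 25.0
```

```bash

python3 -m crank '0 0 0 -0.7 0 -0.2 255;0 0 0 0 0 0 255' | sed -n 2,4p
python3 -m crank '0 0 0 -0.7 0 0 255;0 0 0 0 0 0 255' | sed -n 2,4p
python3 - <<'E'
from h import *
s=viewer.snapshot("scene"); c=px(s,rp(0,0,20))[0].astype(int); a=s["color"][c[1]-40:c[1]+40,c[0]-50:c[0]+50]
t=viewer.snapshot("top"); c=px(t,rp(0,0,20))[0].astype(int); b=t["color"][c[1]-40:c[1]+40,c[0]-50:c[0]+50]
cv2.imwrite("pics/chk.png",np.hstack([cv2.resize(i,None,fx=4,fy=4,interpolation=2) for i in (a,b)]))
E
```

```text
position: [459.3, 261.3, 50.0]
tcp_rot: [-0.079, 0.077, 0.994, 0.005]
ft_force: [-1.7, 1.1, 0.2]
position: [460.2, 261.2, 49.9]
tcp_rot: [-0.079, 0.077, 0.994, 0.005]
ft_force: [-1.7, -0.9, 0.5]
```

View pics/chk.png

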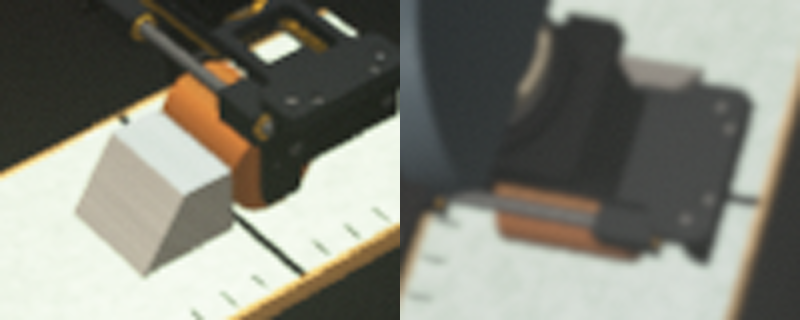

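Contact: the roller's lower side meets the wedge's upright face (left view, near (235,190)), and its ends line up with the wedge. Settle, release and retreat.

```bash

python3 -m crank '0 0 0 0 0 0.5 255;0 0 0 0 0 0 255;0 0 0 0 0 0 255' 8 | sed -n 2,6p
python3 -m crank '0 0 0 0 0 0 90;0 0 0 0 0 0 70;0 0 0 0 0 0 60;0 0 0 0 0 0 40;0 0 0 0 0 0 0;0 0 0 0 0 0 0;0 0 0 0 0 0 0;0 0 0 0 0 0 0' | sed -n 2,6p
```

```text
position: [460.3, 261.2, 49.8]
tcp_rot: [-0.078, 0.077, 0.994, 0.005]
ft_force: [-1.9, -0.7, 4.0]
grip_width: 0.738
grasp_force: 8.0
position: [460.6, 261.4, 49.5]
tcp_rot: [-0.078, 0.077, 0.994, 0.005]
ft_force: [0.4, 0.0, 0.4]
grip_width: 0.984
grasp_force: 0.0
```

```bash

python3 -m crank '0 0 0 0 0 -10 0;0 0 0 0 0 -25 0;0 0 0 0 0 -35 0;0 0 0 0 0 -35 0;0 0 0 0 0 -35 0;0 0 0 0 0 0 0;0 0 0 0 0 0 0' | sed -n 2,5p
python3 - <<'E'
from h import *
s=viewer.snapshot("wrist"); w=s["color"]
for n in ["roller_center","chock_center","chock_face","start_line"]:
    for d in finder.landmark_of("wrist",n)[:2]: print(n,round(d["conf"],2),(RR.T@(np.array(d["location"])-LINE)).round(1))
s=viewer.snapshot("scene"); c=px(s,rp(0,0,20))[0].astype(int); a=s["color"][c[1]-40:c[1]+40,c[0]-40:c[0]+40]
cv2.imwrite("pics/fin.png",np.hstack([cv2.resize(w,(560,420)),cv2.resize(a,(240,420//420*240),interpolation=2) if 0 else np.vstack([cv2.resize(a,(240,240),interpolation=2),np.zeros((180,240,3),np.uint8)])]))
E
```

```text
position: [484.0, 258.7, 190.8]
tcp_rot: [-0.075, 0.077, 0.994, 0.006]
ft_force: [-0.3, 0.0, 0.0]
grip_width: 1.002
roller_center 0.8 [18.4  2.  28.6]
chock_center 0.79 [-32.7   3.4  19.6]
```

```bash
python3 - <<'E'
from h import *
i=cv2.imread("pics/fin.png")
# image-only check: roller and chock columns, start line columns in the wrist view
w=i[:,:560].astype(int); 
orange=(w[...,2]-w[...,0]>60)&(w[...,2]>120)
orange[300:]=0; n,l,st,ce=cv2.connectedComponentsWithStats(orange.astype(np.uint8))
for k in np.argsort(-st[1:,4])[:3]+1: print(st[k],ce[k].round(1))
for nme in ["jug","beaker","dropper"]:
    viewer.snapshot("top"); print(nme,[np.round(d["location"]) for d in finder.landmark_of("top",nme)[:1]])
E
```

```text
[ 230  172   85   66 5468] [272.3 204.6]
[355  39  25 261 991] [366.8 166.2]
[170  38  24 262 975] [181.8 167.2]
jug [array([757., 267.,  -2.])]
beaker [array([ 739., -318.,    0.])]
dropper [array([813., 120.,  -6.])]
```

View pics/fin.png

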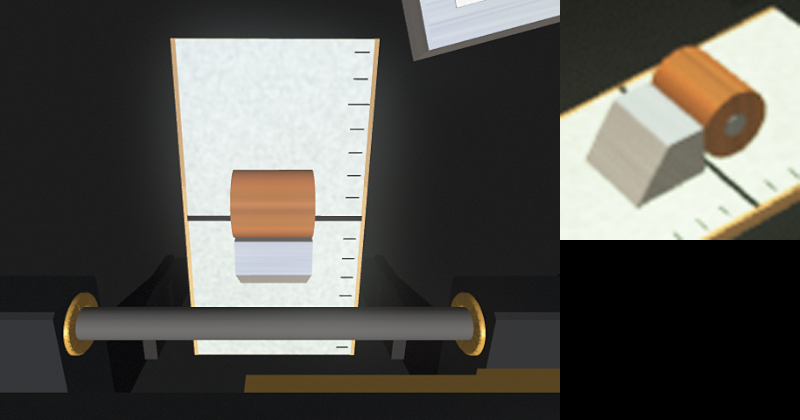

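The roller lies against the wedge, square and centred: roller cols 230-315, wedge cols 235-312, start line centre about 274. The line emerges right at the wedge's face foot, and the bystanders haven't moved.

```bash
python3 -c "
from rig import arm,status
print(status.get_state()['clock'],arm.sign_off())"
```

```text
the job is handed in; nothing more can be done
30.2333 None
```

I handed the job in at 30.2 s. The wedge stands just below the start line with the roller resting against its upright face, centred and square, and the bystanders did not move. The wedge I used was the farthest of four; none of them matched the stated starting direction (+x near world +y). It may have slid a few millimetres downhill when the roller touched it.

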